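Turn the circuit board over and press its modules home

TASK

A jar stands on the turnover jig where the leaf has to come down: first set it aside, upright on the bench. Then turn the circuit board over: tip it up and over against the upright leaf and fold leaf and board down flat together, never letting the board fall over or slam, until it lies squarely on the lowered leaf, module side up. Finally press both plug-in modules fully home, leaving the tin, reel, meter and cup around the jig undisturbed.

Things in the scene. Friction and masses are not known exactly. Their poses are not given: they have to be found in the camera images.
- jig: fixed aluminium turnover jig. Origin on the table under its hinge line; z up, x = the direction in which the board turns over, y along the hinge. Base plate 8 mm thick, x -106 to +130, y -85 to +85 mm. Two hinge brackets 63 mm high at y = +-75 to +-85, x -4 to +16 mm.
- rail_ends (a point): midway between the near ends of the jig's two rails, at their top, 65 mm above the table. Rails: 12 mm thick, at y = -70 to -58 and +58 to +70 mm, from here (jig x = -96 mm) along jig x to x = +3 mm; from x = -13 mm on they are 4 mm lower, a rebate for the board's foot. Between them it is open from the near end, down to the base plate.
- leaf (a joint): dark steel open frame, 128 mm wide, 119 long, 6 thick, hinged at jig x = 0, z = 65 mm. 0 = standing, leaning 0.087 rad past upright away from the rails (to jig +x); grows as it folds down that way to its stop at 1.484 rad = flat, face level with the rail tops. Starts at 0 to 0.15. The stiff hinge stays at any angle, also under the board; folding takes 3 to 5 N at the free edge.
- leaf_mid (a point): centre of the leaf's board-side face, 60 mm from the hinge line; the board's centre comes to lie over it when the leaf is down. A heel 24 mm long and 112 mm wide stands out square from the leaf's foot towards the rails: just below the rail tops while the leaf stands, it rises as the leaf folds, catches the board's foot and ends as a low upright lip 7 mm behind the hinge line.
- board: loose green circuit board, 120 (x) x 140 (y) x 5 mm, 0.28 kg, origin at the slab's centre. At the start it lies on the rails, flat solder side (+z) up, modules under it, board x nearly along jig x. The near edge (-x) overhangs the rails' ends by 30 to 46 mm; the far edge is 6 to 22 mm short of the leaf's foot, to which it can be slid and against which it pivots.
- near_edge (a point): middle of the board's near (-x) edge, at half thickness, 60 mm from its origin. The 38 mm of board next to this edge are bare on both faces; sockets (6 mm high) and modules stand on the -z face within board x -22 to +34, y -48 to +48 mm.
- module_a (a joint): plug-in module with a steel can, 52 (board x) x 40 (board y) x 20 mm, in its socket on the module side, centred at board x = 6, y = 26 mm. 0 = standing 6 mm proud, 0.006 m = fully home; starts 0 to 0.002 m. Stiff: moves under about 4 to 6 N, stays where left.
- module_b (a joint): the same with a grey plastic case, centred at board x = 6, y = -26 mm.
- module_a_top (a point): centre of module a's outer face; 26.5 mm from the board's face when proud, 20.5 mm when home
- module_b_top (a point): centre of module b's outer face, same heights
- jar: jar with a black cap, 46 mm diameter, 95 mm high, 0.18 kg, origin at the centre of its foot. It starts standing on the jig's base plate (8 mm up) behind the leaf, at jig x = 82 to 104, y = -35 to +35 mm, in the leaf's way.
- tin: bystander: plain metal tin, 52 mm diameter, 75 mm high, origin at the centre of its foot
- reel: bystander: metal reel standing on its flange, 60 mm diameter, 50 mm high, origin at the centre of its foot
- meter: bystander: black hand meter lying flat, 140 (x) x 70 (y) x 40 mm high, origin at the centre of its underside
- cup: bystander: aluminium cup, 64 mm diameter, 85 mm high, origin at the centre of its foot

How it is judged:
On the way, in this order (a step that is already met when the one before it is completed fails the run):
1. the jar stands upright on the bench, off the jig, let go (height (world z) of jar below 0.005 m and angle between jar's own z axis and vertical below 0.2 rad and linear speed of jar below 0.02 m/s and contact force between the fingers and jar below 0.1 N), for 0.2 s.
2. the board lies turned over on the leaf, folded fully down, the modules not yet home (angle between board's own z axis and vertical above 3.04 rad and value of joint leaf above 1.42 rad and horizontal distance between board and leaf_mid below 0.02 m and angle between the x axis of board and the x axis of jig, either way round below 0.17 rad and not (value of joint each of module_a, module_b above 0.005 m)), for 0.2 s.
3. both modules are pressed fully home (value of joint each of module_a, module_b above 0.005 m), for 0.2 s.
At the end, for the whole second after the job is handed in: The board lies still and flat (within 0.1 rad), module side up, on the leaf folded fully down (joint over 1.42 of 1.484 rad), its centre within 20 mm of the leaf's mid point and square to the jig within 0.17 rad; both modules at least 5 of 6 mm down; the jar stands upright on the bench, off the jig (all of step 3 and angle between board's own z axis and vertical above 3.04 rad and value of joint leaf above 1.42 rad and horizontal distance between board and leaf_mid below 0.02 m and angle between the x axis of board and the x axis of jig, either way round below 0.17 rad and height (world z) of jar below 0.005 m and angle between jar's own z axis and vertical below 0.2 rad and linear speed of board below 0.02 m/s); the robot touches nothing.
It fails at once if the jar is knocked over (angle between jar's own z axis and vertical above 0.7 rad).
It fails at once if the board is let fall or slammed (turning faster than 8 rad/s) (angular speed of board above 8 rad/s).
It fails at once if the board falls off the jig (height (world z) of board below 0.055 m).
It fails at once if a bystander is shifted by more than 20 mm or knocked over (distance of any of tin, reel, meter, cup from where it was at the start of the episode above 0.02 m or angle between any of tin, reel, meter, cup's own z axis and vertical above 0.35 rad).
It also fails if it takes over 72 s, if anything falls off the work surface, if the arm or the gripper's body presses on something with over 40 N, if the wrist force passes 120 N, or if a joint passes its speed limit or range.

ROBOT

A 7-joint arm with a two-finger parallel gripper is mounted at the origin on the work surface. World frame = base frame: x ahead of the robot, y to its left, z up, the work surface at z = 0. Lengths are in m, angles in rad, forces in N, time in s.
With the tool pointing down it reaches from about 0.4 to 0.875 m from the base axis. Payload 6.5 kg.
Tool frame: the origin (TCP) lies midway between the tips of the shut fingers; the grasp point (between the pads) lies 19 mm behind it; z points along the fingers, y is the line along which they close (so a half turn about z gives the same grasp; the last joint's range is limited). The gripper opens to 88 mm and grips with 3 to 60 N. Pads are 18 mm wide; open, the fingers measure 123 mm over their backs; the gripper's body (75 mm by 187 mm) begins 45 mm behind the grasp point.
Start: joints at [1.245, 0.536, -0.004, 1.538, 0.003, 1.067, -0.071], TCP at [0.167, -0.628, 0.239] pointing down, gripper open.
Joint ranges: [-2.7, 2.7], [-0.37, 2.16], [-1.27, 1.26], [0.24, 2.4], [-1.31, 4.45], [0.19, 1.91], [-2.76, 2.76]. Speed limits (rad/s): [2.39, 2.39, 3.14, 3.14, 3.14, 3.14, 3.14].

INTERFACE

Orientations are given as a unit quaternion [w, x, y, z].
In Python, from station import observe, capture, camera_model, hand_in, look_for, cut_out gives the robot as it stands. The module is installed in compiled form; this text tells all that it offers.
- The arm moves only by the shell command python3 -m creep 'ROWS' [FORCE]. ROWS is JSON, a list of rows, each a list of 7 numbers: the closure, from 0 (fully open) to 1 (shut), then the shift along the tool's x, y, z as a fraction of full scale, then the turn, a rotation vector about the tool's x, y, z as a fraction of full scale. In form: [[grip, tx, ty, tz, wx, wy, wz], ...]. A call has 1 to 12 rows; each row shifts and turns the commanded pose from where the row before left it, along the tool's axes as they then stand; what a row does not reach is not made up. Full scale, the value 1, is 0.04 m for a shift and 8 degrees for a turn. A row lasts 1/10 s, in which the tool goes at most 50 mm and 8.59 degrees, less where a joint would pass 70% of its speed; a pose out of reach is approached as far as the arm can. A call with a number of a shift or a turn outside -1 to 1 is refused whole. A call with a gripper value outside its range is refused whole. The fingers move at their own pace and stop on an object; FORCE is the grip in N (left out, the last holds). Time passes only in rows, so rows that do not move let the fingers close. It gives the time, the measured TCP pose, the force, the opening and the grip force at its end, in the units of the state.
- observe(): the state, without advancing time (a new reading comes with each control period).
- capture(name): name is "side" or "top"; returns the picture (400x640x3 uint8, red, green, blue); there is no depth.
- camera_model(name): a dict with "fov_y" (degrees; the focal length in pixels is half the picture's height over the tangent of half this angle, whatever the lens; pixels are square), "cx", "cy" (the principal point, pixels), "position" and "rotation" of the camera in the world. Camera axes: x right, y down, z forward; pixel columns grow to the right and rows downward; lengths in m; the calibration is good to about 2 mm. A picture is of the moment at which its call begins. camera_model takes no time and is no camera call.
- hand_in(): hands the job in; it is judged then, once.
Trained networks look in the newest picture that a camera, given by its name, has taken for a name from the list of things; names that differ only in an ending like _2 or _b are one class to them, and where a whole thing is asked for, a point or a joint stands for the part that bears it (a point fixed in the world has none). Each returns a list of dicts, best first, with "score" (0 to 1); they miss things now and then, are a little off and sometimes report something else, mostly with a low value. They report only what shows in the picture. A call takes as long as a camera call.
- look_for(camera, name): "position" ([column, row] in pixels, amid what is visible of it).
- cut_out(camera, name): "mask" (400x640 bool, what is visible of it) and "position" ([column, row] in pixels, amid what is visible of it).
The state is a dict: "time_s": time; "joint_positions": joint angles; "joint_vel": joint speeds; "joint_efforts": joint torques, N m; "position": TCP position; "tcp_rot": TCP orientation; "wrist_force": force on the tool from outside, world axes, zero at the start; "wrist_torque": the same for the moment, N m; "finger_gap": finger opening in m; "grasp_force": force on a finger pad.
Only numpy, scipy, OpenCV 4.12 (cv2) and the standard library are available. Lean on these libraries where they do the work, as an engineer would, in place of code of your own. Each camera call takes 0.05 s, during which the arm holds its last target. There are 200 camera calls.

## Working session

There is one attempt and no reset: what is moved stays moved. The work goes in short steps, Python scripts to look and compute and a shell command to move; the robot and the scene stay as the last step left them, time stands still between calls to the robot, and variables do not carry over. Pictures are saved under pics/ and viewed, at most 10 in all, crops included, and the job is handed in when it is done.

```bash
mkdir -p pics; python3 - <<'E'
from station import *
import cv2,json
for c in ("side","top"):
    im=capture(c); cv2.imwrite(f"pics/{c}0.png",im[:,:,::-1]); print(c,camera_model(c))
    for n in ("jig","rail_ends","leaf_mid","near_edge","jar","board","tin","reel","meter","cup"):
        try: print(n,[(round(d["score"],2),[round(float(x)) for x in d["position"]]) for d in look_for(c,n)[:2]])
        except Exception as e: print(n,e)
o=observe();print(o["time_s"],o["position"],o["tcp_rot"],o["finger_gap"])
E
```

```text
side {'fov_y': 48.55382675148567, 'cx': 318.58300307201665, 'cy': 197.8854429921075, 'position': array([0.04679337, 0.4811965 , 0.53811059]), 'rotation': array([ 0.18972106, -0.36235792,  0.79548589, -0.44710721])}
jig [(0.75, [284, 247])]
rail_ends [(0.58, [286, 245])]
leaf_mid [(0.83, [289, 205])]
near_edge [(0.74, [331, 213])]
jar [(0.97, [252, 255])]
board [(0.85, [330, 212])]
tin [(0.91, [300, 297])]
reel [(0.79, [399, 258]), (0.4, [224, 200])]
meter [(0.82, [311, 183])]
cup [(0.76, [225, 201])]
top {'fov_y': 46.0837527672304, 'cx': 314.0393031898886, 'cy': 199.34003021569012, 'position': array([0.39461356, 0.01659578, 0.88204522]), 'rotation': array([-0.0788901 ,  0.72184749, -0.68341701,  0.07519135])}
jig [(0.81, [273, 206])]
rail_ends [(0.94, [272, 205])]
leaf_mid [(0.89, [292, 198])]
near_edge [(0.56, [336, 212])]
jar [(0.57, [235, 206])]
board [(0.57, [333, 209])]
tin [(0.83, [236, 275])]
reel [(0.68, [349, 301])]
meter [(0.77, [368, 142])]
cup [(0.9, [274, 114])]
1.1 [ 0.16695525 -0.62820395  0.23873074] [ 1.97632270e-05  9.91576433e-01  1.29522881e-01 -1.39712017e-05] 0.08807295525825655
```

View pictures.

View pics/side0.png

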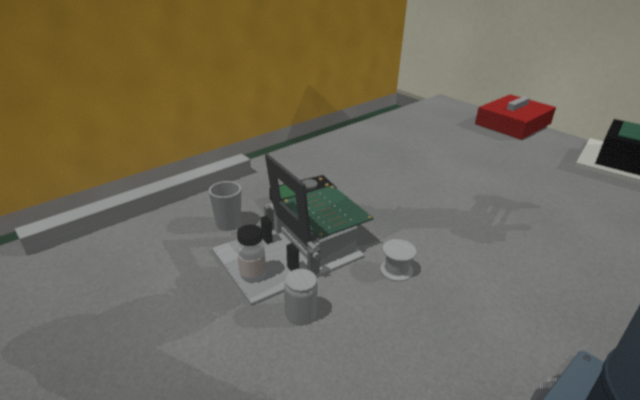

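View pics/top0.png

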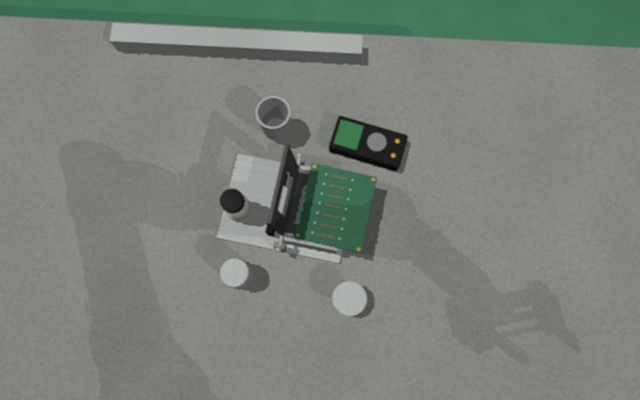

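```bash
cat > h.py <<'E'
import numpy as np,cv2
from scipy.spatial.transform import Rotation as R
from station import *
def cam(c):
    m=camera_model(c); q=m["rotation"]; return m,R.from_quat([q[1],q[2],q[3],q[0]]).as_matrix(),200/np.tan(np.radians(m["fov_y"]/2))
def ray(c,p,z):
    m,r,f=cam(c); d=r@np.array([(p[0]-m["cx"])/f,(p[1]-m["cy"])/f,1]); o=np.array(m["position"]); return o+d*(z-o[2])/d[2]
def proj(c,P):
    m,r,f=cam(c); q=(np.atleast_2d(P)-m["position"])@r; return np.c_[m["cx"]+f*q[:,0]/q[:,2],m["cy"]+f*q[:,1]/q[:,2]]
def tri(pts):  # {cam:pixel}
    A=[];b=[]
    for c,p in pts.items():
        m,r,f=cam(c); d=r@np.array([(p[0]-m["cx"])/f,(p[1]-m["cy"])/f,1]); d/=np.linalg.norm(d); M=np.eye(3)-np.outer(d,d); A.append(M);b.append(M@m["position"])
    return np.linalg.lstsq(np.vstack(A),np.hstack(b),rcond=None)[0]
E
python3 - <<'E'
from h import *
np.set_printoptions(precision=4,suppress=True)
for n,p,z in [("plate1",(237,154),.008),("plate2",(218,237),.008),("b1",(376,177),.067),("b2",(369,256),.067),("b3",(313,165),.067),("b4",(298,238),.067),
  ("jarcap",(232,201),.103),("tin",(235,272),.075),("reel",(350,298),.05),("cup",(273,112),.085),("meter",(368,142),.04)]: print(n,ray("top",p,z))
cap=cv2.imread("pics/top0.png")[90:330,190:430]; cv2.imwrite("pics/top0z.png",cv2.resize(cap,(600,600),interpolation=cv2.INTER_CUBIC))
cap=cv2.imread("pics/side0.png")[130:340,190:440]; cv2.imwrite("pics/side0z.png",cv2.resize(cap,(714,600),interpolation=cv2.INTER_CUBIC))
E
```

```text
plate1 [0.6704 0.1811 0.008 ]
plate2 [0.5065 0.202  0.008 ]
b1 [ 0.6224 -0.0829  0.067 ]
b2 [ 0.4802 -0.0745  0.067 ]
b3 [0.6386 0.0312 0.067 ]
b4 [0.5048 0.05   0.067 ]
jarcap [0.5568 0.1642 0.103 ]
tin [0.4398 0.153  0.075 ]
reel [ 0.4077 -0.0457  0.05  ]
cup [0.729  0.1087 0.085 ]
meter [ 0.6974 -0.0694  0.04  ]
```

View pics/top0z.png

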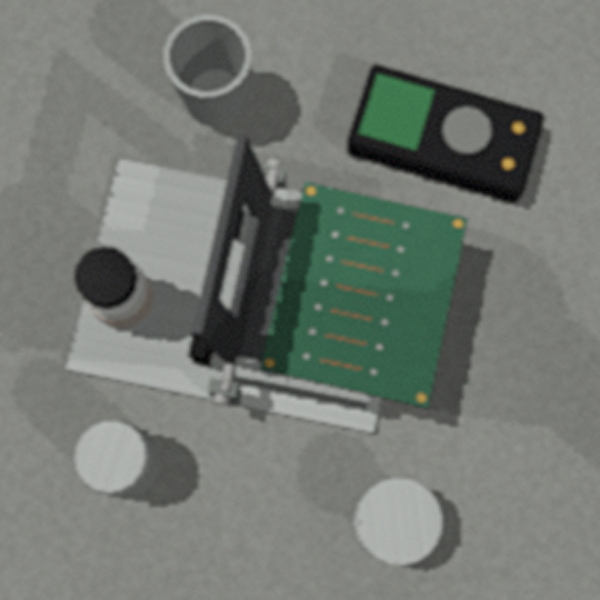

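```bash
cat >> h.py <<'E'
def jig2w(J,p):
    p=np.atleast_2d(p).astype(float); c,s=np.cos(J[2]),np.sin(J[2]); return np.c_[J[0]+c*p[:,0]-s*p[:,1],J[1]+s*p[:,0]+c*p[:,1],p[:,2]]
E
python3 - <<'E'
from h import *
from scipy.optimize import least_squares
np.set_printoptions(precision=4,suppress=True)
Z=lambda L:np.array(L)/2.5+[190,90]
P=np.array([[.130,-.085,.008],[.130,.085,.008],[-.106,.085,.008]]); px=Z([(120,160),(67,370),(377,432)])
f=lambda J:(proj("top",jig2w(J,P))-px).ravel()
r=least_squares(f,[.57,.06,1.44]);J=r.x;print("J",J,r.fun)
B=np.array([[-.06,-.07,.0025],[-.06,.07,.0025],[.06,-.07,.0025],[.06,.07,.0025]])+[0,0,.0675];pb=Z([(466,218),(432,405),(312,185),(265,368)])
r=least_squares(lambda b:(proj("top",jig2w(b,B))-pb).ravel(),[.56,0,1.44]);b=r.x;print("board",b,r.fun)
toj=lambda w:np.array([[np.cos(J[2]),np.sin(J[2])],[-np.sin(J[2]),np.cos(J[2])]])@(np.array(w)[:2]-J[:2])
print("board in jig",toj(b),b[2]-J[2])
jt=ray("top",Z([(106,277)])[0],.103);print("jar",jt,toj(jt))
print("foot side",tri({"side":(252,255),"top":(235,206)}))
print("proj jar side",proj("side",[[*jt[:2],.008],[*jt[:2],.103]]),"plate side",proj("side",jig2w(J,P)))
print("leaf top corners if 0, .15 (side):",[proj("side",jig2w(J,[[.119*np.sin(.087+a),s*.064,.065+.119*np.cos(.087+a)] for s in(-1,1)])) for a in(0,.15)])
cap=cv2.imread("pics/side0.png")[130:340,190:440]
E
```

```text
J [0.5696 0.0632 1.4293] [-0.2786 -0.7933  0.067   0.3879  0.1985  0.3275]
board [ 0.5633 -0.0162  1.4048] [ 2.1014 -0.5788  0.2991  1.0843 -1.7667 -1.478  -0.6372  0.7491]
board in jig [-0.0795 -0.005 ] -0.02455490535244831
jar [0.5572 0.1636 0.103 ] [0.0977 0.0264]
foot side [0.5569 0.1661 0.054 ]
proj jar side [[253.7077 274.5179]
 [250.5351 230.8943]] plate side [[211.9718 247.1888]
 [252.0093 302.1043]
 [364.9151 253.4698]]
leaf top corners if 0, .15 (side): [array([[269.5411, 153.8825],
       [307.8946, 184.5646]]), array([[260.8213, 157.6149],
       [298.4349, 189.0814]])]
```

View pics/side0z.png

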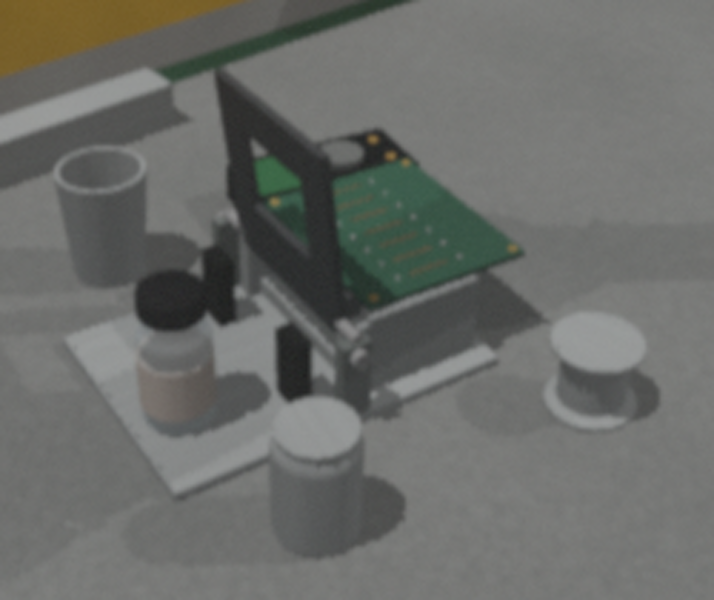

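```bash
python3 -m creep '[[0,0.63,-0.72,-0.1,0,0,0],[0,0.63,-0.72,-0.1,0,0,0],[0,0.63,-0.72,-0.1,0,0,0],[0,0.63,-0.72,-0.1,0,0,0],[0,0.63,-0.72,-0.1,0,0,0],[0,0.63,-0.72,-0.1,0,0,0],[0,0.63,-0.72,-0.1,0,0,0],[0,0.63,-0.72,-0.1,0,0,0],[0,0.63,-0.72,-0.1,0,0,0],[0,0.63,-0.72,-0.1,0,0,0],[0,0.63,-0.72,0,0,0,0],[0,0.63,-0.72,0,0,0,0]]'
python3 -m creep '[[0,0,0,0,0,0,-1],[0,0,0,0,0,0,-1],[0,0,0,0,0,0,-1],[0,0,0,0,0,0,-1],[0,0,0,0,0,0,-1],[0,0,0,0,0,0,-1],[0,0,0,0,0,0,-1],[0,0,0,0,0,0,-1],[0,0,0,0,0,0,-0.38],[0,0,0,0,0,0,0]]'
cat >> h.py <<'E'
J=np.array([.5696,.0632,1.4293])
def need(target,yaw=None):
    """world target -> shift in tool axes, units of full scale (40 mm)"""
    o=observe();q=o["tcp_rot"];M=R.from_quat([q[1],q[2],q[3],q[0]]).as_matrix()
    print("tcp",np.round(o["position"],4),"x",M[:,0].round(3),"z",M[:,2].round(3),"F",np.round(o["wrist_force"],1),"gap",round(o["finger_gap"],4),"t",round(o["time_s"],2))
    d=M.T@(np.array(target)-o["position"]); print("need",(d/.04).round(3)); return d
E
python3 -c "
from h import *
need([.5572,.165,.25])
print(observe()['joint_positions'])"
```

```text
time_s: 2.3
position: [0.371, -0.2152, 0.2792]
tcp_rot: [0.0, 0.992, 0.129, 0.0]
wrist_force: [0.5, -0.2, 0.2]
finger_gap: 0.0879
grasp_force: 0.0
time_s: 3.3
position: [0.3704, -0.2165, 0.2788]
tcp_rot: [0.0, 0.755, 0.656, 0.0]
wrist_force: [0.1, -0.4, -0.7]
finger_gap: 0.0882
grasp_force: 0.0
tcp [ 0.3704 -0.2165  0.2788] x [ 0.14  0.99 -0.  ] z [ 0. -0. -1.] F [ 0.1 -0.4 -0.7] gap 0.0882 t 3.3
need [10.099  3.285  0.72 ]
[ 0.75937798  0.12504648 -0.36114701  2.02554688  0.05255516  0.99934946
  0.23170413]
```

```bash
python3 -m creep '[[0,0.84,0.27,0,0,0,0],[0,0.84,0.27,0,0,0,0],[0,0.84,0.27,0,0,0,0],[0,0.84,0.27,0,0,0,0],[0,0.84,0.27,0,0,0,0],[0,0.84,0.27,0,0,0,0],[0,0.84,0.27,0,0,0,0],[0,0.84,0.27,0,0,0,0],[0,0.84,0.27,0,0,0,0],[0,0.84,0.27,0,0,0,0],[0,0.84,0.27,0,0,0,0],[0,0.84,0.27,0,0,0,0]]'
python3 -c "
from h import *
need([.5572,.165,.072])"
```

```text
time_s: 4.5
position: [0.556, 0.1657, 0.2786]
tcp_rot: [0.0, 0.756, 0.655, -0.0]
wrist_force: [1.0, -0.2, 0.4]
finger_gap: 0.0882
grasp_force: 0.0
tcp [0.556  0.1657 0.2786] x [ 0.143  0.99  -0.   ] z [ 0. -0. -1.] F [ 1.  -0.2  0.4] gap 0.0882 t 4.5
need [-0.011  0.033  5.166]
```

```bash
python3 -m creep '[[0,0,0.03,0.9,0,0,0],[0,0,0,0.9,0,0,0],[0,0,0,0.9,0,0,0],[0,0,0,0.9,0,0,0],[0,0,0,0.8,0,0,0],[0,0,0,0.5,0,0,0],[0,0,0,0.25,0,0,0],[0,0,0,0,0,0,0]]'
python3 -m creep '[[1,0,0,0,0,0,0],[1,0,0,0,0,0,0],[1,0,0,0,0,0,0],[1,0,0,0,0,0,0],[1,0,0,0,0,0,0],[1,0,0,0,0,0,0],[1,0,0,0,0,0,0],[1,0,0,0,0,0,0],[1,0,0,-0.3,0,0,0],[1,0,0,-0.4,0,0,0],[1,0,0,0,0,0,0]]' 20
```

```text
time_s: 5.3
position: [0.5559, 0.1641, 0.0717]
tcp_rot: [-0.0, 0.755, 0.655, -0.001]
wrist_force: [-0.5, -0.2, -0.3]
finger_gap: 0.0883
grasp_force: 0.0
time_s: 6.4
position: [0.5581, 0.1652, 0.1034]
tcp_rot: [0.001, 0.755, 0.656, 0.002]
wrist_force: [0.9, 0.3, -1.5]
finger_gap: 0.0425
grasp_force: 19.6
```

```bash
python3 -m creep '[[1,0.4,0,0,0,0,0],[1,0.7,0,0,0,0,0],[1,0.7,0,0,0,0,0],[1,0.7,0,0,0,0,0],[1,0.7,0,0,0,0,0],[1,0.5,0,0,0,0,0],[1,0.2,0,0.2,0,0,0],[1,0,0,0.3,0,0,0],[1,0,0,0.2,0,0,0],[1,0,0,0.15,0,0,0],[1,0,0,0.06,0,0,0],[1,0,0,0,0,0,0]]'
python3 -c "
from h import *
need([.5572,.165,.064])"
```

```text
time_s: 7.6
position: [0.5786, 0.3178, 0.0648]
tcp_rot: [0.0, 0.756, 0.655, -0.0]
wrist_force: [-2.1, -0.6, 4.8]
finger_gap: 0.0427
grasp_force: 20.1
tcp [0.5786 0.3178 0.0648] x [ 0.142  0.99  -0.001] z [-0.    -0.001 -1.   ] F [-2.1 -0.6  4.8] gap 0.0427 t 7.6
need [-3.857  0.013  0.023]
```

```bash
python3 -m creep '[[0.6,0,0,0,0,0,0],[0.3,0,0,0,0,0,0],[0,0,0,0,0,0,0],[0,0,0,0,0,0,0],[0,0,0,-0.5,0,0,0],[0,0,0,-1,0,0,0],[0,0,0,-1,0,0,0],[0,0,0,-1,0,0,0],[0,0,0,-1,0,0,0],[1,-0.6,0,0,0,0,0]]'
python3 - <<'E'
from h import *
c=capture("side");r=look_for("side","jar");print(r[:1],proj("side",[[.5786,.3178,.0475]]))
print(jig2w(J,[[-.175,-.003,.24]])); need(jig2w(J,[[-.175,-.003,.24]])[0])
E
```

```text
time_s: 8.6
position: [0.5767, 0.3005, 0.2507]
tcp_rot: [-0.0, 0.754, 0.657, 0.006]
wrist_force: [0.5, 1.1, 0.4]
finger_gap: 0.0817
grasp_force: 0.0
[{'position': [158.7, 291.9], 'score': 0.69}] [[161.55896621 291.59517471]]
[[ 0.54789071 -0.11047414  0.24      ]]
tcp [0.5764 0.2921 0.2453] x [ 0.144  0.99  -0.001] z [ 0.002 -0.002 -1.   ] F [-0.9 -0.4 -0.3] gap 0.0744 t 8.7
need [-10.063   0.743   0.148]
```

```bash
python3 -m creep '[[1,-0.84,0.06,0,0,0,0],[1,-0.84,0.06,0,0,0,0],[1,-0.84,0.06,0,0,0,0],[1,-0.84,0.06,0,0,0,0],[1,-0.84,0.06,0,0,0,0],[1,-0.84,0.06,0,0,0,0],[1,-0.84,0.06,0,0,0,0],[1,-0.84,0.06,0,0,0,0],[1,-0.84,0.06,0,0,0,0],[1,-0.84,0.06,0,0,0,0],[1,-0.84,0.06,0,0,0,0],[1,-0.84,0.06,0,0,0,0]]'
python3 -c "
from h import *
need(jig2w(J,[[-.175,-.003,.045]])[0]); cv2.imwrite('pics/top1.png',cv2.resize(capture('top')[90:330,190:430,::-1],(600,600)))"
```

```text
time_s: 9.9
position: [0.5465, -0.1091, 0.2431]
tcp_rot: [-0.001, 0.755, 0.656, -0.0]
wrist_force: [-0.2, -1.2, -0.2]
finger_gap: 0.0006
grasp_force: 0.0
tcp [ 0.5465 -0.1091  0.2431] x [0.14 0.99 0.  ] z [-0.002  0.001 -1.   ] F [-0.2 -1.2 -0.2] gap 0.0006 t 9.9
need [-0.032  0.048  4.952]
```

```bash
python3 -m creep '[[1,0,0.05,0.9,0,0,0],[1,0,0,0.9,0,0,0],[1,0,0,0.9,0,0,0],[1,0,0,0.9,0,0,0],[1,0,0,0.9,0,0,0],[1,0,0,0.4,0,0,0],[1,0.25,0,0,0,0,0],[1,0.25,0,0,0,0,0],[1,0.15,0,0,0,0,0],[1,0.1,0,0,0,0,0],[1,0,0,0,0,0,0]]'
python3 -m creep '[[1,0.08,0,0,0,0,0],[1,0.08,0,0,0,0,0],[1,0.05,0,0,0,0,0]]'
python3 -c "
from h import *
need(jig2w(J,[[-.132,-.003,.047]])[0])"
```

```text
time_s: 11.05
position: [0.5541, -0.0781, 0.0495]
tcp_rot: [0.001, 0.755, 0.656, 0.001]
wrist_force: [-0.0, -1.8, -0.7]
finger_gap: 0.0004
grasp_force: 0.0
time_s: 11.35
position: [0.5545, -0.0708, 0.0485]
tcp_rot: [0.0, 0.755, 0.655, -0.0]
wrist_force: [-0.5, -2.1, 2.6]
finger_gap: 0.0005
grasp_force: 1.1
tcp [ 0.5545 -0.0708  0.0485] x [ 0.141  0.99  -0.   ] z [ 0.    -0.001 -1.   ] F [-0.5 -2.1  2.6] gap 0.0005 t 11.35
need [ 0.071 -0.024  0.038]
```

```bash
for i in 1; do python3 -m creep '[[1,0.07,0,0,0,0,0],[1,0.02,0,0,0,0,0],[1,0,0,0,0,0,0]]'; done
python3 -m creep '[[1,0.05,0,0,0,0,0],[1,0.02,0,0,0,0,0],[1,0,0,0,0,0,0]]'
python3 -c "
from h import *
need(jig2w(J,[[-.132,-.003,.047]])[0])"
```

```text
time_s: 11.65
position: [0.5549, -0.0666, 0.0483]
tcp_rot: [-0.0, 0.755, 0.656, 0.0]
wrist_force: [0.7, -0.2, 0.6]
finger_gap: 0.0005
grasp_force: 0.6
time_s: 11.95
position: [0.5552, -0.0641, 0.0483]
tcp_rot: [0.0, 0.755, 0.656, -0.0]
wrist_force: [0.6, -2.6, 0.9]
finger_gap: 0.0004
grasp_force: 1.1
tcp [ 0.5552 -0.0641  0.0483] x [ 0.14  0.99 -0.  ] z [-0. -0. -1.] F [ 0.6 -2.6  0.9] gap 0.0004 t 11.95
need [-0.098 -0.019  0.032]
```

```bash
python3 -c "
from h import *
cv2.imwrite('pics/side1.png',cv2.resize(capture('side')[130:310,230:430,::-1],(666,600),interpolation=cv2.INTER_CUBIC))"
```

```text
(no output)
```

View pics/side1.png

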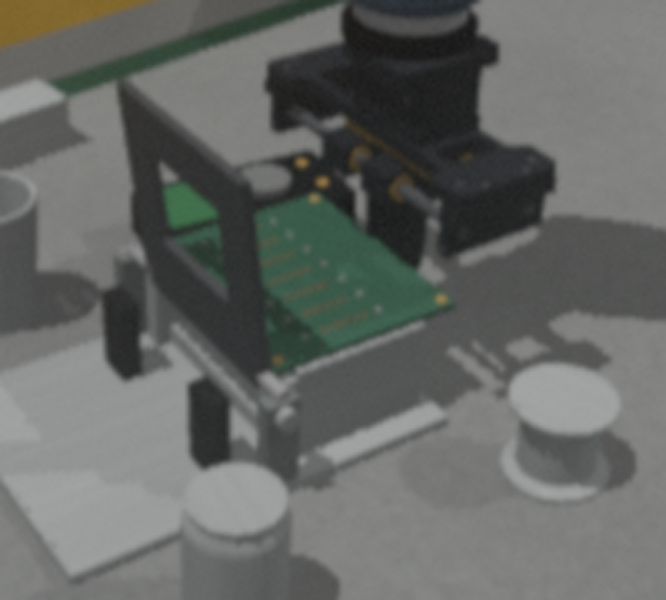

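```bash
cat >> h.py <<'E'
def toj(w):
    c,s=np.cos(J[2]),np.sin(J[2]); w=np.array(w)-[J[0],J[1],0]; return np.array([c*w[0]+s*w[1],-s*w[0]+c*w[1],w[2]])
E
python3 - <<'E'
from h import *
np.set_printoptions(precision=4,suppress=True)
Z=lambda a,b:(a/3.333+230,b/3.333+130)
for n,p,z in [("near +y",(455,300),.07),("far +y(lowest corner)",(275,370),.07),("platecorner near",(446,415),.008),("plate far",(75,578),.008)]: print(n,toj(ray("side",Z(*p),z)))
s=cut_out("side","board")
print(s[0]["score"]); 
E
```

```text
near +y [-0.118   0.0672  0.07  ]
far +y(lowest corner) [0.0019 0.0676 0.07  ]
platecorner near [-0.1023  0.0863  0.008 ]
plate far [0.1306 0.0881 0.008 ]
0.71
```

```bash
python3 -m creep '[[1,0.05,0,0,0,0,0],[1,0.03,0,0,0,0,0],[1,0,0,0,0,0,0],[1,0,0,0,0,0,0]]'
python3 -c "
from h import *
need(jig2w(J,[[-.132,-.003,.047]])[0])"
```

```text
time_s: 12.45
position: [0.5556, -0.0638, 0.0483]
tcp_rot: [0.001, 0.756, 0.655, -0.001]
wrist_force: [0.4, -7.9, 0.7]
finger_gap: 0.0003
grasp_force: 4.1
tcp [ 0.5556 -0.0638  0.0483] x [ 0.143  0.99  -0.003] z [-0.    -0.003 -1.   ] F [ 0.4 -7.9  0.7] gap 0.0003 t 12.45
need [-0.107 -0.026  0.033]
```

```bash
python3 -m creep '[[1,-0.5,0,-0.1,0,0,0],[1,-0.9,0,-0.1,0,0,0],[1,0,0,0,0,1,0],[1,0,0,0,0,1,0],[1,0,0,0,0,1,0],[1,0,0,0,0,1,0],[1,0,0,0,0,1,0],[1,0,0,0,0,1,0],[1,0,0,0,0,0.25,0],[1,0,0,0,0,0,0]]'
cat > plan.py <<'E'
from h import *
np.set_printoptions(precision=2,suppress=True)
def tcp_at(f,al,s=.015,flush=None):
    """jig x,z of TCP for board angle f, tool pitch al below horizontal (deg)"""
    f=np.radians(f);a=np.radians(al); u=np.array([-np.cos(f),np.sin(f)]);n=np.array([-np.sin(f),-np.cos(f)])
    xt=np.array([np.sin(a),np.cos(a)]);zt=np.array([np.cos(a),-np.sin(a)])
    P=np.array([.001-.006*np.sin(f),.065-.004*np.sin(f)]) if f<1.66 else np.array([0,.065])+.005*n
    if f<=a: return P+.120*u-.009*xt+s*zt
    if f<=np.radians(90)+a-.01: return P+.105*u-.009*xt
    return P+.097*u
E
python3 - <<'E'
from plan import *
p=tcp_at(0,40);print(p)
need(jig2w(J,[[p[0],-.003,p[1]-.004]])[0]);print(toj(observe()["position"]),observe()["joint_positions"])
E
```

```text
time_s: 13.45
position: [0.5475, -0.1165, 0.0552]
tcp_rot: [-0.278, 0.685, 0.593, 0.319]
wrist_force: [0.5, 0.5, 0.2]
finger_gap: 0.0004
grasp_force: 0.0
[-0.11  0.05]
tcp [ 0.55 -0.12  0.06] x [0.09 0.64 0.77] z [ 0.11  0.76 -0.64] F [0.5 0.5 0.2] gap 0.0004 t 13.45
need [ 0.88 -0.01  1.47]
[-0.18 -0.    0.06] [ 1.12  1.15 -0.87  1.65 -0.04  0.93  0.39]
```

```bash
python3 -m creep '[[1,0.22,0,0.37,0,0,0],[1,0.22,0,0.37,0,0,0],[1,0.22,0,0.37,0,0,0],[1,0.22,0,0.37,0,0,0],[1,0,0,0,0,0,0]]'
python3 - <<'E'
from plan import *
o=observe();t=toj(o["position"]);print(t*1000,o["wrist_force"])
a=np.radians(40);M=np.array([[np.sin(a),np.cos(a)],[np.cos(a),-np.sin(a)]])
pr=np.array([t[0],t[2]])
for f in list(range(8,105,8)):
    p=tcp_at(f,40); print(f,p*1000,"tx,tz",M@(p-pr)/.04); pr=p
E
```

```text
time_s: 13.95
position: [0.5573, -0.0447, 0.047]
tcp_rot: [-0.277, 0.682, 0.597, 0.318]
wrist_force: [0.8, 0.3, -0.5]
finger_gap: 0.0004
grasp_force: 0.4
[-108.57   -3.04   46.98] [ 0.8   0.31 -0.45]
8 [-112.96   64.61] tx,tz [ 0.27 -0.37]
16 [-110.3    80.44] tx,tz [ 0.35 -0.2 ]
24 [-105.36   95.65] tx,tz [ 0.37 -0.15]
32 [-98.24 109.93] tx,tz [ 0.39 -0.09]
40 [-89.08 123.03] tx,tz [ 0.4  -0.03]
48 [-79.5  133.16] tx,tz [0.35 0.02]
56 [-68.47 141.84] tx,tz [0.34 0.07]
64 [-56.21 148.88] tx,tz [0.33 0.12]
72 [-42.94 154.16] tx,tz [0.31 0.17]
80 [-28.93 157.57] tx,tz [0.29 0.21]
88 [-14.45 159.04] tx,tz [0.26 0.25]
96 [  0.22 163.05] tx,tz [0.31 0.22]
104 [ 14.77 161.2 ] tx,tz [0.2  0.31]
```

```bash
python3 -m creep '[[1,0.14,0,-0.19,0,0,0],[1,0.14,0,-0.19,0,0,0],[1,0.18,0,-0.1,0,0,0],[1,0.18,0,-0.1,0,0,0],[1,0.19,0,-0.08,0,0,0],[1,0.19,0,-0.08,0,0,0],[1,0.2,0,-0.05,0,0,0],[1,0.2,0,-0.05,0,0,0],[1,0.2,0,-0.02,0,0,0],[1,0.2,0,-0.02,0,0,0],[1,0,0,0,0,0,0]]'
python3 - <<'E'
from plan import *
o=observe();print(toj(o["position"])*1000,o["wrist_force"])
cv2.imwrite('pics/side2.png',cv2.resize(capture('side')[100:280,230:430,::-1],(666,600),interpolation=cv2.INTER_CUBIC))
E
```

```text
time_s: 15.05
position: [0.5602, -0.0282, 0.1248]
tcp_rot: [-0.277, 0.684, 0.595, 0.319]
wrist_force: [-0.5, -1.6, -1.0]
finger_gap: 0.0003
grasp_force: 0.5
[-91.77  -3.62 124.79] [-0.51 -1.59 -1.  ]
```

View pics/side2.png

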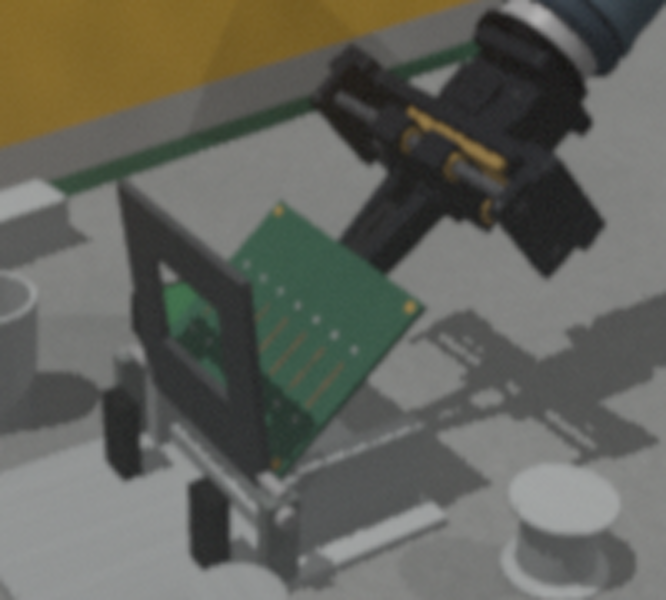

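```bash
python3 -m creep '[[1,0.18,0,0.01,0,0,0],[1,0.18,0,0.01,0,0,0],[1,0.17,0,0.03,0,0,0],[1,0.17,0,0.03,0,0,0],[1,0.17,0,0.06,0,0,0],[1,0.17,0,0.06,0,0,0],[1,0.16,0,0.08,0,0,0],[1,0.16,0,0.08,0,0,0],[1,0.14,0,0.1,0,0,0],[1,0.14,0,0.1,0,0,0],[1,0,0,0,0,0,0]]'
python3 - <<'E'
from plan import *
o=observe();print(toj(o["position"])*1000,o["wrist_force"])
E
```

```text
time_s: 16.2
position: [0.5683, 0.0307, 0.1599]
tcp_rot: [-0.277, 0.684, 0.595, 0.319]
wrist_force: [-1.0, -0.5, -0.5]
finger_gap: 0.0004
grasp_force: 0.2
[-32.33  -3.29 159.93] [-1.04 -0.5  -0.46]
```

```bash
python3 -m creep '[[1,0.1,0,0.11,0,0,0],[1,0.1,0,0.11,0,0,0],[1,0.1,0,0.12,0,0,0],[1,0.1,0,0.12,0,0,0],[1,0.05,0,0.06,0,0,0],[1,0,0,0,0,0,0],[1,0,0,0,0,0,0]]'
python3 - <<'E'
from plan import *
o=observe();print(toj(o["position"])*1000,o["wrist_force"])
cv2.imwrite('pics/side3.png',cv2.resize(capture('side')[100:280,230:430,::-1],(666,600),interpolation=cv2.INTER_CUBIC))
E
```

```text
time_s: 16.9
position: [0.5723, 0.0564, 0.1598]
tcp_rot: [-0.277, 0.684, 0.594, 0.319]
wrist_force: [-0.3, -0.3, -0.1]
finger_gap: 0.0006
grasp_force: 0.1
[ -6.31  -3.65 159.78] [-0.34 -0.34 -0.07]
```

View pics/side3.png

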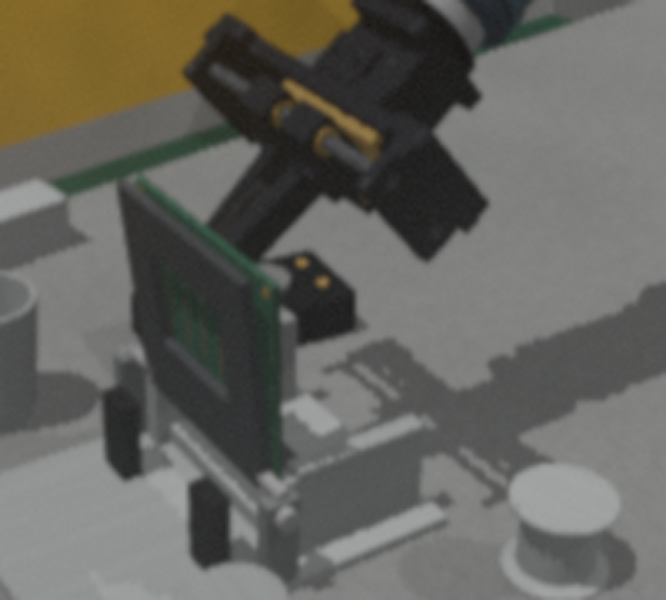

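```bash
cat > fold.py <<'E'
from plan import *
import sys
def fold(f0,f1,step,al,push=.002,a_of=lambda f:max(40,f-90)):
    o=observe();t=toj(o["position"]);pr=np.array([t[0],t[2]]);print("jig",t*1000,o["wrist_force"],o["time_s"])
    for f in np.arange(f0,f1+.1,step):
        a=np.radians(al);M=np.array([[np.sin(a),np.cos(a)],[np.cos(a),-np.sin(a)]])
        n=np.array([-np.sin(np.radians(f)),-np.cos(np.radians(f))]);al2=a_of(f)
        p=tcp_at(f,al2)-push*n; print(f,p*1000,"tx,tz",M@(p-pr)/.04,"wy",round(-(al2-al)/8,2)); pr=p;al=al2
E
python3 -c "
from fold import *
fold(98,146,4,40)"
```

```text
jig [ -6.5   -3.73 159.75] [ 0.16 -0.13  0.35] 16.95
98.0 [  5.86 162.5 ] tx,tz [0.25 0.19] wy 0.0
102.0 [ 13.11 161.43] tx,tz [0.1  0.16] wy 0.0
106.0 [ 20.27 159.86] tx,tz [0.09 0.16] wy 0.0
110.0 [ 27.31 157.8 ] tx,tz [0.07 0.17] wy 0.0
114.0 [ 34.18 155.25] tx,tz [0.06 0.17] wy 0.0
118.0 [ 40.86 152.22] tx,tz [0.05 0.18] wy 0.0
122.0 [ 47.31 148.74] tx,tz [0.04 0.18] wy 0.0
126.0 [ 53.51 144.82] tx,tz [0.02 0.18] wy 0.0
130.0 [ 60.05 141.23] tx,tz [0.04 0.18] wy 0.0
134.0 [ 65.22 136.86] tx,tz [-0.    0.17] wy -0.5
138.0 [ 70.08 132.14] tx,tz [-0.    0.17] wy -0.5
142.0 [ 74.59 127.08] tx,tz [-0.    0.17] wy -0.5
146.0 [ 78.74 121.73] tx,tz [-0.    0.17] wy -0.5
```

```bash
python3 -m creep '[[1,0.12,0,0.1,0,0,0],[1,0.12,0,0.1,0,0,0],[1,0.1,0,0.16,0,0,0],[1,0.09,0,0.16,0,0,0],[1,0.07,0,0.17,0,0,0],[1,0.06,0,0.17,0,0,0],[1,0.05,0,0.18,0,0,0]]'
python3 -m creep '[[1,0.04,0,0.18,0,0,0],[1,0.02,0,0.18,0,0,0],[1,0.02,0,0.18,0,0,0],[1,0,0,0,0,0,0]]'
python3 - <<'E'
from fold import *
cv2.imwrite('pics/side4.png',cv2.resize(capture('side')[100:280,200:400,::-1],(666,600),interpolation=cv2.INTER_CUBIC))
fold(134,178,4,40)
E
```

```text
time_s: 17.65
position: [0.5796, 0.1041, 0.1518]
tcp_rot: [-0.277, 0.684, 0.594, 0.319]
wrist_force: [0.6, -3.2, 0.7]
finger_gap: 0.0007
grasp_force: 1.6
time_s: 18.05
position: [0.5807, 0.1236, 0.1402]
tcp_rot: [-0.278, 0.684, 0.595, 0.319]
wrist_force: [0.6, -0.9, 0.7]
finger_gap: 0.0008
grasp_force: 0.0
jig [ 61.13  -2.24 140.29] [-0.86  0.34 -0.01] 18.1
134.0 [ 65.22 136.86] tx,tz [0.   0.13] wy -0.5
138.0 [ 70.08 132.14] tx,tz [-0.    0.17] wy -0.5
142.0 [ 74.59 127.08] tx,tz [-0.    0.17] wy -0.5
146.0 [ 78.74 121.73] tx,tz [-0.    0.17] wy -0.5
150.0 [ 82.5 116.1] tx,tz [-0.    0.17] wy -0.5
154.0 [ 85.87 110.22] tx,tz [-0.    0.17] wy -0.5
158.0 [ 88.81 104.12] tx,tz [-0.    0.17] wy -0.5
162.0 [91.33 97.83] tx,tz [-0.    0.17] wy -0.5
166.0 [93.39 91.38] tx,tz [-0.    0.17] wy -0.5
170.0 [95.01 84.8 ] tx,tz [-0.    0.17] wy -0.5
174.0 [96.16 78.12] tx,tz [-0.    0.17] wy -0.5
178.0 [96.84 71.38] tx,tz [-0.    0.17] wy -0.5
```

View pics/side4.png

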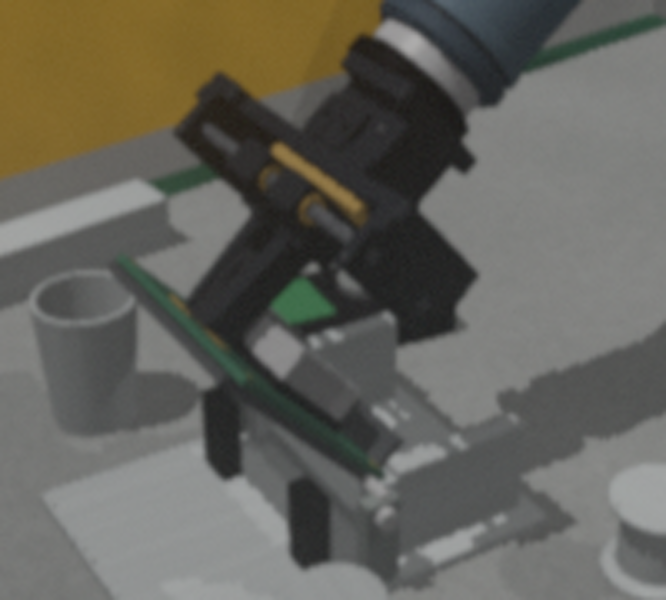

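```bash
python3 -m creep '[[1,0,0,0.13,0,-0.5,0],[1,0,0,0.17,0,-0.5,0],[1,0,0,0.17,0,-0.5,0],[1,0,0,0.17,0,-0.5,0],[1,0,0,0.17,0,-0.5,0],[1,0,0,0.17,0,-0.5,0],[1,0,0,0.17,0,-0.5,0],[1,0,0,0.17,0,-0.5,0],[1,0,0,0,0,0,0]]'
python3 - <<'E'
from fold import *
fold(170,180,4,72)
E
```

```text
time_s: 19.0
position: [0.5847, 0.1562, 0.0988]
tcp_rot: [-0.103, 0.744, 0.65, 0.118]
wrist_force: [-0.8, 1.0, 0.5]
finger_gap: 0.0005
grasp_force: 0.2
jig [94.25 -1.87 98.82] [-0.76  1.03  0.53] 19.0
170.0 [95.01 84.8 ] tx,tz [-0.09  0.34] wy -1.0
174.0 [96.16 78.12] tx,tz [-0.    0.17] wy -0.5
178.0 [96.84 71.38] tx,tz [-0.    0.17] wy -0.5
```

```bash
python3 -m creep '[[1,-0.03,0,0.17,0,-0.5,0],[1,-0.03,0,0.17,0,-0.5,0],[1,0,0,0.17,0,-0.5,0],[1,0,0,0.17,0,-0.5,0],[1,0,0,0.06,0,-0.25,0],[1,0,0,0,0,0,0]]'
python3 - <<'E'
from fold import *
fold(178,180,4,90)
E
```

```text
time_s: 19.6
position: [0.5863, 0.1551, 0.0702]
tcp_rot: [0.0, 0.755, 0.656, -0.001]
wrist_force: [-5.8, -2.5, 22.4]
finger_gap: 0.0003
grasp_force: 11.3
jig [93.31 -3.6  70.2 ] [-5.76 -2.47 22.4 ] 19.6
178.0 [96.84 71.38] tx,tz [ 0.09 -0.03] wy 0.25
```

```bash
python3 -m creep '[[1,0,0,-0.5,0,0,0],[1,0,0,-1,0,0,0],[1,0,0,-1,0,0,0],[1,0.6,0,-1,0,0,0],[1,1,0,0,0,0,0],[1,1,0,0,0,0,0],[1,0,0,0,0,0,0]]'
python3 - <<'E'
from plan import *
im=capture('top');cv2.imwrite('pics/top5.png',cv2.resize(im[90:330,190:430,::-1],(600,600),interpolation=cv2.INTER_CUBIC))
for n in ("module_a_top","module_b_top"):
    for d in look_for("top",n)[:2]: print(n,d["score"],d["position"],toj(ray("top",d["position"],.0955)))
E
```

```text
time_s: 20.3
position: [0.5987, 0.2649, 0.2079]
tcp_rot: [-0.003, 0.753, 0.658, 0.001]
wrist_force: [-0.2, 0.4, -0.6]
finger_gap: 0.0004
grasp_force: 0.0
module_a_top 0.59 [258.9, 206.1] [0.05 0.03 0.1 ]
module_a_top 0.45 [262.5, 195.5] [0.05 0.01 0.1 ]
module_b_top 0.96 [266.0, 175.6] [ 0.05 -0.03  0.1 ]
module_b_top 0.39 [312.6, 222.0] [-0.04  0.03  0.1 ]
```

View pics/top5.png

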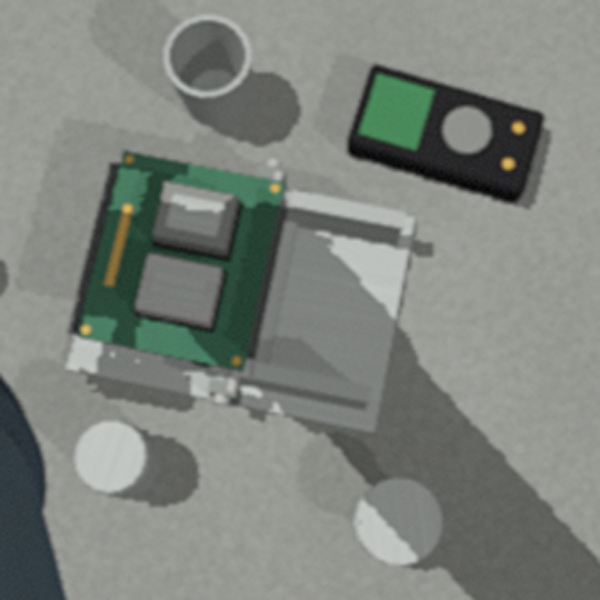

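```bash
python3 - <<'E'
from plan import *
np.set_printoptions(precision=4,suppress=True)
Z=lambda a,b:(a/2.5+190,b/2.5+90)
c=np.mean([toj(ray("top",Z(*p),.07)) for p in [(125,152),(283,182),(245,370),(78,332)]],0);print("board c",c)
for p in [(199,212),(180,290)]: print(toj(ray("top",Z(*p),.0955)))
for p in [(266,175.6),(258.9,206.1)]: print(toj(ray("top",p,.0955)))
for y in (.022,-.028): need(jig2w(J,[[.049,y,.110]])[0])
E
```

```text
board c [ 0.0546 -0.004   0.07  ]
[ 0.0467 -0.0324  0.0955]
[0.0475 0.0241 0.0955]
[ 0.0525 -0.0298  0.0955]
[0.0527 0.0253 0.0955]
tcp [0.6004 0.2567 0.2072] x [ 0.141  0.99  -0.001] z [-0.003 -0.001 -1.   ] F [-0.4 -0.7  0.4] gap 0.0009 t 20.45
need [-3.669 -0.625  2.436]
tcp [0.6004 0.2567 0.2072] x [ 0.141  0.99  -0.001] z [-0.003 -0.001 -1.   ] F [-0.4 -0.7  0.4] gap 0.0009 t 20.45
need [-3.669  0.625  2.433]
```

```bash
python3 -m creep '[[1,-0.7,-0.15,0,0,0,0],[1,-0.9,-0.15,0,0,0,0],[1,-0.9,-0.15,0,0,0,0],[1,-0.8,-0.15,0.4,0,0,0],[1,-0.37,-0.03,0.9,0,0,0],[1,0,0,0.8,0,0,0],[1,0,0,0.35,0,0,0],[1,0,0,0.2,0,0,0],[1,0,0,0,0,0,0]]'
python3 -c "
from h import *
print(toj(observe()['position']));need(jig2w(J,[[.049,.022,.0885]])[0])"
```

```text
time_s: 21.35
position: [0.5552, 0.1165, 0.1021]
tcp_rot: [-0.0, 0.755, 0.656, -0.0]
wrist_force: [0.1, 0.5, 0.3]
finger_gap: 0.0003
grasp_force: 0.0
[0.05070738 0.02173019 0.10206597]
tcp [0.5552 0.1165 0.1021] x [ 0.141  0.99  -0.   ] z [-0.001  0.    -1.   ] F [0.1 0.5 0.3] gap 0.0003 t 21.35
need [-0.043 -0.006  0.339]
```

```bash
python3 -m creep '[[1,-0.03,0,0.1,0,0,0],[1,0,0,0.07,0,0,0],[1,0,0,0.07,0,0,0],[1,0,0,0.05,0,0,0],[1,0,0,0.03,0,0,0],[1,0,0,0,0,0,0],[1,0,0,0,0,0,0]]'
python3 -m creep '[[1,0,0,0.03,0,0,0],[1,0,0,0.03,0,0,0],[1,0,0,0,0,0,0]]'
```

```text
time_s: 22.05
position: [0.556, 0.1157, 0.0908]
tcp_rot: [0.0, 0.755, 0.656, 0.001]
wrist_force: [-1.8, -1.0, 10.5]
finger_gap: 0.0002
grasp_force: 5.3
time_s: 22.35
position: [0.5562, 0.1157, 0.0905]
tcp_rot: [0.001, 0.755, 0.656, 0.001]
wrist_force: [-8.4, -2.7, 30.6]
finger_gap: 0.0004
grasp_force: 15.6
```

```bash
python3 -m creep '[[1,0,0,-0.4,0,0,0],[1,0,0,-0.2,0,0,0],[1,0,0.7,0,0,0,0],[1,0,0.6,0,0,0,0],[1,0,0,0.25,0,0,0],[1,0,0,0,0,0,0]]'
python3 -c "
from h import *
print(toj(observe()['position']));need(jig2w(J,[[.049,-.030,.0875]])[0])"
```

```text
time_s: 22.95
position: [0.6054, 0.1078, 0.0994]
tcp_rot: [-0.001, 0.755, 0.655, -0.001]
wrist_force: [-0.4, -0.5, 0.4]
finger_gap: 0.0004
grasp_force: 0.0
[ 0.04917702 -0.02914406  0.09935724]
tcp [0.6054 0.1078 0.0994] x [ 0.141  0.99  -0.001] z [-0.003 -0.001 -1.   ] F [-0.4 -0.5  0.4] gap 0.0004 t 22.95
need [-0.004  0.022  0.296]
```

```bash
python3 -m creep '[[1,0,0,0.07,0,0,0],[1,0,0,0.07,0,0,0],[1,0,0,0.06,0,0,0],[1,0,0,0.05,0,0,0],[1,0,0,0.04,0,0,0],[1,0,0,0,0,0,0]]'
python3 -m creep '[[1,0,0,0.03,0,0,0],[1,0,0,0.03,0,0,0],[1,0,0,0,0,0,0]]'
```

```text
time_s: 23.55
position: [0.6061, 0.1085, 0.0908]
tcp_rot: [-0.0, 0.755, 0.656, -0.0]
wrist_force: [-6.9, 0.3, 14.1]
finger_gap: 0.0008
grasp_force: 7.1
time_s: 23.85
position: [0.6063, 0.1085, 0.0905]
tcp_rot: [0.0, 0.755, 0.656, -0.0]
wrist_force: [-13.5, -1.7, 32.1]
finger_gap: 0.0007
grasp_force: 15.9
```

Both sit at 90.5 mm, which is home. I'll retreat and check.

```bash
python3 -m creep '[[1,0,0,-0.4,0,0,0],[1,0,0,-1,0,0,0],[1,0,0,-1,0,0,0],[1,0,0,-1,0,0,0],[1,-1,0,0,0,0,0],[1,-1,0,0,0,0,0],[1,-1,0,0,0,0,0],[1,-1,0,0,0,0,0],[1,-0.6,0,0,0,0,0],[1,0,0,0,0,0,0],[1,0,0,0,0,0,0]]'
python3 - <<'E'
from plan import *
im=capture('side');cv2.imwrite('pics/side6.png',cv2.resize(im[120:340,120:420,::-1],(800,587),interpolation=cv2.INTER_CUBIC))
E
```

```text
time_s: 24.95
position: [0.5812, -0.074, 0.2233]
tcp_rot: [0.0, 0.755, 0.655, 0.0]
wrist_force: [0.4, -0.5, 0.6]
finger_gap: 0.0001
grasp_force: 0.0
```

View pics/side6.png

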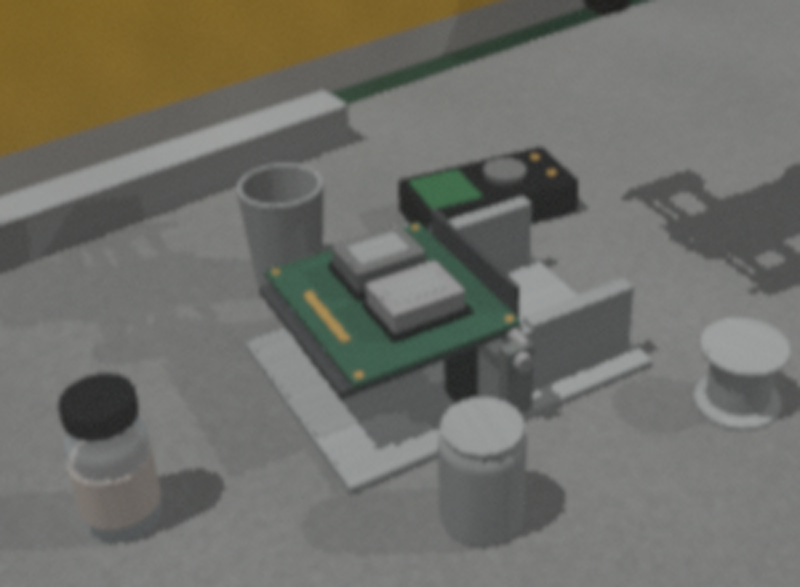

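The picture shows the board flat and square on the lowered leaf, with both modules seated at about (380,255) and (415,295). The jar stands upright at (110,460), and the bystanders haven't moved.

```bash
python3 -c "
from station import *
print(hand_in())"
```

```text
the job is handed in; nothing more can be done
None
```

The job is handed in at about 25 s of the 72 s allowed: the jar stands on the bench, the board lies module side up on the lowered leaf, both modules are pressed home, and in the last side picture the tin, reel, meter and cup look undisturbed; the hand-in returned no verdict.

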